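Set up the burn-in plate: turn the lamp modules to their terminals and weight them down

ROBOT

A 6-joint arm with a two-finger parallel gripper is mounted at the origin on a cart in front of the work surface, level with it; the furniture and walls round the work are solid. World frame = base frame: x ahead of the robot, y to its left, z up, the work surface at z = 0. Lengths are in m, angles in rad, forces in N, time in s.
With the tool pointing down it reaches from about 0.375 to 0.975 m from the base axis. Payload 3.8 kg.
Tool frame: the origin (TCP) lies between the finger pads; the fingertips stand 19 mm ahead of it and the grasp point (between the pads) is the TCP; z points along the fingers, y is the direction in which the jaws open and shut (so a half turn about z gives the same grasp; the last joint's range is limited). The gripper opens to 88 mm and grips with 3 to 60 N. Pads are 18 mm wide; open, the fingers measure 123 mm over their backs; the gripper's body (75 mm by 187 mm) begins 45 mm behind the grasp point.
Start: joints at [-1.158, 0.264, 1.604, -0, 1.274, -0.037], TCP at [0.293, -0.608, 0.258] pointing down, gripper open.
Joint ranges: [-2.63, 2.63], [-0.94, 2.18], [0.31, 2.57], [-1.31, 4.45], [0, 2.66], [-2.55, 2.55]. Speed limits (rad/s): [2.57, 2.57, 3.14, 3.14, 3.14, 3.14].

INTERFACE

Orientations are given as a unit quaternion [x, y, z, w].
In Python, from rig import arm, viewer gives the robot as it stands. The module is installed in compiled form; this text tells all that it offers.
- The arm moves only by the tool carry_out, never from a script. Its argument "moves" is one flat list of numbers, 7 for each row, row after row: the shift along the tool's x, y, z in m, then the turn, a rotation vector about the tool's x, y, z in rad, then the gripper command: -1 is fully open, 1 is shut, values between are in proportion. In form: [x, y, z, wx, wy, wz, claw, x, y, z, wx, wy, wz, claw, ...]. A call has 1 to 8 rows; each row is the pose to reach, as a shift and turn from the pose commanded when the call began, along the tool's axes at that moment; what a row does not reach only later rows make up. A row lasts 1/10 s, in which the tool goes at most 50 mm and 8.59 degrees, less where a joint would pass 70% of its speed; a pose out of reach is approached as far as the arm can. A call with a gripper value outside its range is refused whole. The fingers move at their own pace and stop on an object; "squeeze" is the grip in N (left out, the last holds). Time passes only in rows, so rows that repeat a pose let the fingers close. It gives the time, the measured TCP pose, the force and the opening at its end, in the units of the state.
- arm.observe(): the state, without advancing time (a new reading comes with each control period).
- viewer.get_image(name): name is "scene" or "top" or "wrist"; returns a dict with "color" (400x640x3 uint8, blue, green, red), "K" (3x3 intrinsics, pixels), "distortion" ([k1, k2, p1, p2, k3] as OpenCV has them; the pictures are not rectified), "eye" and "attitude" of the camera in the world. Camera axes: x right, y down, z forward; pixel columns grow to the right and rows downward; lengths in m; the calibration is good to about 2 mm. A picture is of the moment at which its call begins. There is no depth.
- arm.finish_job(): hands the job in, once; it reports no verdict.
The state is a dict: "time_s": time; "joint_pos": joint angles; "joint_vel": joint speeds; "tau": joint torques, N m; "tcp_pos": TCP position; "tool_rot": TCP orientation; "contact_force": force on the tool from outside, world axes, zero at the start; "moment": the same for the moment, N m; "width": finger opening in m.
Only numpy, scipy, OpenCV 4.12 (cv2) and the standard library are available. Lean on these libraries where they do the work, as an engineer would, in place of code of your own. Each camera call takes 0.05 s, during which the arm holds its last target. There are 200 camera calls.

TASK

Set up the burn-in plate on the bench: open the lid of the weight case all the way until it rests back on its stop, turn each round lamp module in its port until its cable notch faces straight at the terminal block behind it, and stand one weight from the case upright on the middle of each module to hold it flat. Leave a spare weight in the case, then shut the lid, and do not disturb the other things on the bench.

Things in the scene. Friction and masses are not known exactly. Their poses are not given: they have to be found in the camera images.
- plate: dark steel burn-in plate fixed to the bench, x -90 to +125, y -220 to +220 mm, 16 mm thick. Origin: on the bench below the middle port; z up, +x towards the terminals, +y towards port 1. Three round ports 145 mm apart along y; a spigot under each module (66 mm across, 9 mm long) sits in one with about 2 mm play and turns freely. Behind each port a terminal block 84 mm long, 28 high, from 90 mm off the port's centre.
- module_1: round aluminium lamp module face down in port 1 (at +145 mm in the plate's y); may be absent. Origin: centre of its flange's underside, 16 mm over the bench; z up, +x towards its cable notch. Flange 100 mm across, 12 mm thick; 0.4 kg. Three ears 18 mm wide, as thick, reach 67 mm from the centre at 60, 180, 300 degrees from the notch: an ear pushed sideways by a fingertip turns the module.
- module_1_notch (a point): middle of the cable notch of module 1 (a square cut in the rim 20 mm wide, 13 mm deep, with a white socket in it), 45 mm from the module's centre, on its top face
- mark_1 (a point): where the middle of the notch must stand when module 1 faces its terminal: 45 mm from the port's centre towards the terminal, at the height of the module's top; in line with the white line engraved on the plate in front of the terminal
- module_2: round aluminium lamp module face down in port 2 (in the middle); may be absent. Origin: centre of its flange's underside, 16 mm over the bench; z up, +x towards its cable notch. Flange 100 mm across, 12 mm thick; 0.4 kg. Three ears 18 mm wide, as thick, reach 67 mm from the centre at 60, 180, 300 degrees from the notch: an ear pushed sideways by a fingertip turns the module.
- module_2_notch (a point): middle of the cable notch of module 2 (a square cut in the rim 20 mm wide, 13 mm deep, with a white socket in it), 45 mm from the module's centre, on its top face
- mark_2 (a point): where the middle of the notch must stand when module 2 faces its terminal: 45 mm from the port's centre towards the terminal, at the height of the module's top; in line with the white line engraved on the plate in front of the terminal
- module_3: round aluminium lamp module face down in port 3 (at -145 mm in the plate's y); may be absent. Origin: centre of its flange's underside, 16 mm over the bench; z up, +x towards its cable notch. Flange 100 mm across, 12 mm thick; 0.4 kg. Three ears 18 mm wide, as thick, reach 67 mm from the centre at 60, 180, 300 degrees from the notch: an ear pushed sideways by a fingertip turns the module.
- module_3_notch (a point): middle of the cable notch of module 3 (a square cut in the rim 20 mm wide, 13 mm deep, with a white socket in it), 45 mm from the module's centre, on its top face
- mark_3 (a point): where the middle of the notch must stand when module 3 faces its terminal: 45 mm from the port's centre towards the terminal, at the height of the module's top; in line with the white line engraved on the plate in front of the terminal
- case: grey weight case fixed to the bench, 122 (x) x 262 (y) x 62 mm without its lid, walls 5 mm. Origin: centre of its underside; z up, +x towards the hinge side, y along its length. A black foam insert has three square recesses 62 mm wide, 76 mm apart along y, whose floor is 9 mm over the bench.
- case_lid (a joint): opening angle of the case's lid: 0 shut, 1.85 open on its stop. The lid is a 12 mm slab over the whole case, 0.22 kg, hinged along y on the case's upper +x edge, with little friction: it balances at about 1.45 rad, falls shut from below that and falls back on its stop from above.
- lid_handle (a point): middle of the lid's bar handle: a round steel bar 10 mm thick, 100 mm long, parallel to the case's y, 35 mm over the lid's top face (30 mm clear beneath it) 12 mm in from the lid's front edge. Shut, it lies 110 mm before the hinge line (towards the case's -x) and 47 mm above it; it turns about that line
- lid_hinge (a point): middle of the lid's hinge line, 61 mm from the case's centre in its +x, 62 mm over the bench; the line runs along the case's y
- weight_1: turned steel weight, 0.45 kg: a round base 54 mm across and 24 mm high, a neck 18 mm thick, and a round knob 29 mm across from 32 to 50 mm height to hold it by. Origin: centre of its underside, z up along its axis. It starts upright in a recess of the case (its underside 9 mm, its top 59 mm over the bench); the three weights are alike.
- weight_2: turned steel weight, 0.45 kg: a round base 54 mm across and 24 mm high, a neck 18 mm thick, and a round knob 29 mm across from 32 to 50 mm height to hold it by. Origin: centre of its underside, z up along its axis. It starts upright in a recess of the case (its underside 9 mm, its top 59 mm over the bench); the three weights are alike.
- weight_3: turned steel weight, 0.45 kg: a round base 54 mm across and 24 mm high, a neck 18 mm thick, and a round knob 29 mm across from 32 to 50 mm height to hold it by. Origin: centre of its underside, z up along its axis. It starts upright in a recess of the case (its underside 9 mm, its top 59 mm over the bench); the three weights are alike.
- multimeter: bystander: hand multimeter, 157x77x46 mm; leave it alone
- driver: bystander: small yellow-handled screwdriver, 168 mm long; leave it alone
- calculator: bystander: pocket calculator, 118x72x15 mm; leave it alone
- pen: bystander: grey marker pen, 142 mm long; leave it alone

How it is judged:
By the outcome, as a careful person would: the job done as asked, in the order asked, and still so for the second after the job is handed in, with the robot touching nothing.
Of module_1, module_2, module_3 only 2 to 3 are there at a start; the rules pass over those that are not, and their reading is None.
At some moment in a run one of weight_1, weight_2, weight_3, module_1, module_2, module_3 may be knocked a few centimetres aside while the robot is not near it.
Once in a run the grip may slacken for a moment while it holds something.
It also fails if it takes over 210 s, if anything falls off the work surface, if the arm or the gripper's body presses on something with over 40 N, if the wrist force passes 120 N, or if a joint passes its speed limit or range.

## Working session

There is one attempt and no reset: what is moved stays moved. The work goes in short steps, Python scripts to look and compute and a tool call to move; the robot and the scene stay as the last step left them, time stands still between calls to the robot, and variables do not carry over. Pictures are saved under pics/ and viewed, about 12 in all and at most 16, crops included, and the job is handed in when it is done.

Besides the shell and the picture viewer there is one more tool, called after "Request:" in YAML: its name, and indented under it one key for each argument. carry_out: Moves the arm, as the interface text tells. Its arguments: {"type":"object","properties":{"moves":{"type":"array"},"squeeze":{"type":"number"}},"required":["moves"]}

```bash
mkdir -p pics
cat > h.py <<'E'
import numpy as np, cv2
from rig import arm, viewer
from scipy.spatial.transform import Rotation as R
def rot(a):
    a=np.array(a,float)
    return a if a.shape==(3,3) else R.from_quat(a).as_matrix()
def snap(n,f=None):
    im=viewer.get_image(n)
    if f: cv2.imwrite('pics/'+f+'.png',im['color'])
    return im
def ray(im,uv,z):
    p=cv2.undistortPoints(np.array(uv,float).reshape(-1,1,2),np.array(im['K']),np.array(im['distortion'])).reshape(-1,2)
    d=np.c_[p,np.ones(len(p))]@rot(im['attitude']).T
    e=np.array(im['eye']); s=(z-e[2])/d[:,2]
    return e+d*s[:,None]
def proj(im,P):
    A=rot(im['attitude']); e=np.array(im['eye'])
    q=(np.atleast_2d(P)-e)@A
    return cv2.projectPoints(q,np.zeros(3),np.zeros(3),np.array(im['K']),np.array(im['distortion']))[0].reshape(-1,2)
E
python3 - <<'E'
from h import *
a=snap('scene','s0');b=snap('top','t0')
for i in(a,b): print(i['eye'],i['attitude'],i['K'],i['distortion'])
print(arm.observe())
E
```

```text
[0.02664588 1.22802722 0.9071424 ] [-0.21074639  0.84690574 -0.47496024  0.11291322] [[519.89486121   0.         306.03294527]
 [  0.         519.89486121 191.74220765]
 [  0.           0.           1.        ]] [-0.11237539  0.          0.          0.          0.        ]
[0.4846037  0.06173622 1.39010168] [ 0.7065263  -0.70525222  0.04049436 -0.04242766] [[484.99651707   0.         319.57681865]
 [  0.         484.99651707 204.09940836]
 [  0.           0.           1.        ]] [-0.01755571  0.          0.          0.          0.        ]
{'time_s': 0.1, 'joint_pos': array([-1.15787650e+00,  2.64668272e-01,  1.60522529e+00, -1.14642917e-05,
        1.27371417e+00, -3.69200843e-02]), 'joint_vel': array([ 0.00071827, -0.00348996, -0.00215054,  0.00059222, -0.00050096,
       -0.00016822]), 'tau': array([ 2.93529283e-04, -5.03618503e+01, -3.58071363e+01,  7.30114128e-02,
        2.33092991e-02, -5.10282598e-05]), 'tcp_pos': array([ 0.29324475, -0.60730319,  0.25652547]), 'tool_rot': array([ 9.74811092e-01,  2.23029864e-01, -1.93685842e-04, -9.88760285e-04]), 'contact_force': array([ 0.28822608, -0.90814343,  0.49690828]), 'moment': array([-0.01047609,  0.05308076,  0.01480176]), 'width': 0.08791132320224877}
```

View pics/t0.png

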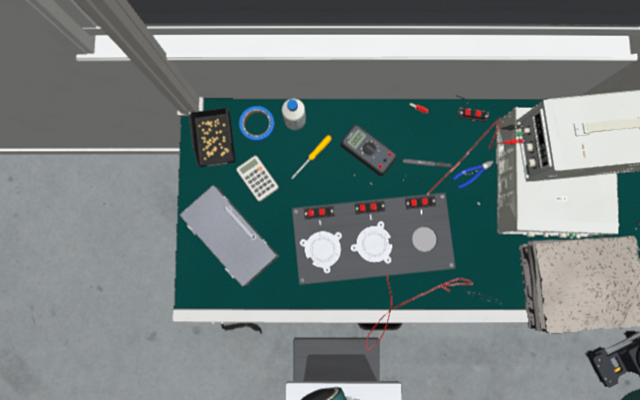

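View pics/s0.png

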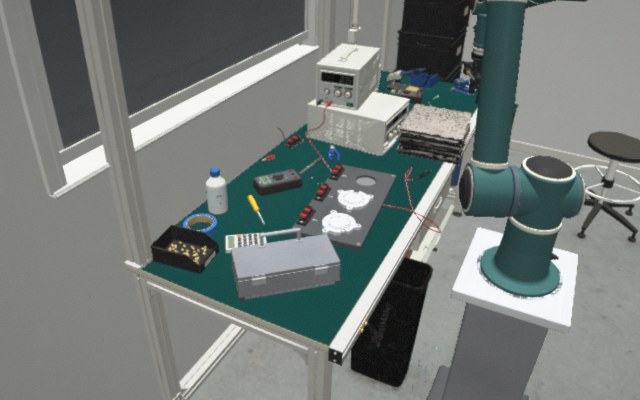

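The top view shows the case at about (228,236) with its handle on the upper-right edge at (240,225). Modules sit at (322,249) and (373,243), so port 3 at (425,239) is empty.

Run:
```python
from h import *
a=snap('top'); c=a['color']
cv2.imwrite('pics/c1.png',cv2.resize(c[170:300,170:470],None,fx=2.65,fy=2.65,interpolation=cv2.INTER_CUBIC))
g=c.astype(int); hsv=cv2.cvtColor(c,cv2.COLOR_BGR2HSV)
# white modules
m=((hsv[...,2]>200)&(hsv[...,1]<40)).astype(np.uint8); m[:, :290]=0;m[:,460:]=0;m[:218]=0;m[290:]=0
n,l,s,ce=cv2.connectedComponentsWithStats(m)
for i in range(1,n):
    if s[i,4]>30: print('white',s[i],ce[i],ray(a,ce[i],.028))
# plate
m=((hsv[...,1]<60)&(hsv[...,2]<130)).astype(np.uint8)
for nm,lo,hi,z,box in(('plate',40,120,.016,(280,470,180,300)),('case',120,200,.074,(170,290,170,300))):
    m=np.zeros(c.shape[:2],np.uint8);x0,x1,y0,y1=box
    q=(hsv[...,1]<70)&(hsv[...,2]>lo-1)&(hsv[...,2]<256); m[y0:y1,x0:x1]=q[y0:y1,x0:x1]
    m=cv2.morphologyEx(m,cv2.MORPH_OPEN,np.ones((5,5)))
    k=max(cv2.findContours(m,0,1)[0],key=cv2.contourArea)
    b=cv2.boxPoints(cv2.minAreaRect(k)); P=ray(a,b,z); print(nm,b.round(1).tolist(),P.round(4).tolist(),np.linalg.norm(P-np.roll(P,1,0),axis=1), P.mean(0))
# terminals red
m=((g[...,2]>120)&(g[...,1]<70)&(g[...,0]<80)).astype(np.uint8);m[:195]=0;m[220:]=0;m[:,:300]=0;m[:,440:]=0
n,l,s,ce=cv2.connectedComponentsWithStats(m)
for i in range(1,n): 
  if s[i,4]>8: print('red',s[i,4],ce[i],ray(a,ce[i],.044))
```

```text
white [ 351  221   41   42 1066] [373.58536585 243.86491557] [[ 0.53325909 -0.08587219  0.028     ]]
white [ 300  231   41   42 1074] [322.66945996 248.76815642] [[0.51933205 0.05672504 0.028     ]]
plate [[291.1000061035156, 207.8000030517578], [446.79998779296875, 191.89999389648438], [454.6000061035156, 268.20001220703125], [298.8999938964844, 284.20001220703125]] [[0.6358, 0.1467, 0.016], [0.6824, -0.2986, 0.016], [0.4656, -0.3144, 0.016], [0.4208, 0.123, 0.016]] [0.21634321 0.44775237 0.21733786 0.43974954] [ 0.55115375 -0.08581577  0.016     ]
case [[177.60000610351562, 215.39999389648438], [214.1999969482422, 183.1999969482422], [277.5, 255.10000610351562], [240.89999389648438, 287.20001220703125]] [[0.6081, 0.4531, 0.074], [0.6972, 0.3554, 0.074], [0.501, 0.1789, 0.074], [0.4148, 0.2761, 0.074]] [0.26211244 0.13225905 0.26392383 0.12987613] [0.5553054  0.31585656 0.074     ]
red 37 [413.43243243 202.05405405] [[ 0.64946927 -0.19687916  0.044     ]]
red 37 [424.56756757 200.94594595] [[ 0.65264445 -0.22812288  0.044     ]]
red 36 [373.22222222 206.        ] [[ 0.63817851 -0.0842747   0.044     ]]
red 33 [362.         207.18181818] [[ 0.63480547 -0.05289887  0.044     ]]
red 30 [310.06666667 212.3       ] [[0.62020052 0.09206081 0.044     ]]
red 34 [321.35294118 211.26470588] [[0.62315657 0.06058437 0.044     ]]
```

View pics/c1.png

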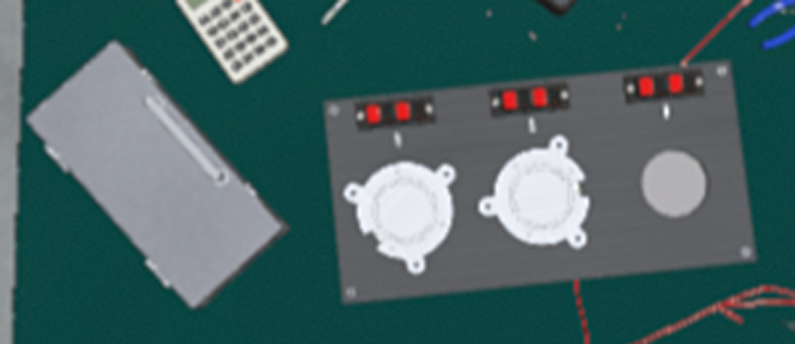

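```bash
cat >> h.py <<'E'
def go(*targets, s=None):
    """targets: (x,y,z,yaw_x deg) tool down -> print shift and rotvec in tool axes from the measured pose"""
    s=s or arm.observe(); A=rot(s['tool_rot'])
    for x,y,z,w in targets:
        B=R.from_euler('z',w,degrees=True).as_matrix()@np.diag([1,-1,-1.])
        print((A.T@(np.array([x,y,z])-s['tcp_pos'])).round(4).tolist(), R.from_matrix(A.T@B).as_rotvec().round(3).tolist(), 'n>=',round(np.linalg.norm(np.array([x,y,z])-s['tcp_pos'])/.05,1))
E
python3 - <<'E'
from h import *
a=snap('top')
print(ray(a,[[227,207],[253,238]],.109))
go((.591,.276,.27,42.2))
E
```

```text
[[0.62743674 0.31171966 0.109     ]
 [0.54520545 0.24098458 0.109     ]]
[0.6522, -0.6662, -0.0122] [-0.001, -0.0, -0.287] n>= 18.6
```

Request:
carry_out:
  moves: [0.217, -0.222, -0.004, 0, 0, 0, -1, 0.217, -0.222, -0.004, 0, 0, 0, -1, 0.217, -0.222, -0.004, 0, 0, 0, -1, 0.217, -0.222, -0.004, 0, 0, 0, -1, 0.217, -0.222, -0.004, 0, 0, 0, -1, 0.217, -0.222, -0.004, 0, 0, 0, -1, 0.217, -0.222, -0.004, 0, 0, 0, -1, 0.217, -0.222, -0.004, 0, 0, 0, -1]

```text
time_s: 1.0
tcp_pos: [0.3928, -0.3122, 0.2619]
tool_rot: [0.974, 0.225, 0.0, 0.0]
contact_force: [0.2, -1.3, -0.1]
width: 0.0883
```

Request:
carry_out:
  moves: [0.217, -0.222, -0.004, 0, 0, 0, -1, 0.217, -0.222, -0.004, 0, 0, 0, -1, 0.217, -0.222, -0.004, 0, 0, 0, -1, 0.217, -0.222, -0.004, 0, 0, 0, -1, 0.217, -0.222, -0.004, 0, 0, 0, -1, 0.217, -0.222, -0.004, 0, 0, 0, -1, 0.217, -0.222, -0.004, 0, 0, 0, -1, 0.217, -0.222, -0.004, 0, 0, 0, -1]

```text
time_s: 1.8
tcp_pos: [0.4921, -0.0192, 0.2656]
tool_rot: [0.975, 0.224, -0.0, 0.0]
contact_force: [-0.3, -0.8, 0.9]
width: 0.0885
```

Request:
carry_out:
  moves: [0.217, -0.222, -0.004, 0, 0, -0.287, -1, 0.217, -0.222, -0.004, 0, 0, -0.287, -1, 0.217, -0.222, -0.004, 0, 0, -0.287, -1, 0.217, -0.222, -0.004, 0, 0, -0.287, -1, 0.217, -0.222, -0.004, 0, 0, -0.287, -1, 0.217, -0.222, -0.004, 0, 0, -0.287, -1, 0.217, -0.222, -0.004, 0, 0, -0.287, -1, 0.217, -0.222, -0.004, 0, 0, -0.287, -1]

```text
time_s: 2.6
tcp_pos: [0.5914, 0.2739, 0.2688]
tool_rot: [0.933, 0.36, -0.001, 0.001]
contact_force: [0.6, -0.8, -0.4]
width: 0.0877
```

Run:
```python
from h import *
s=arm.observe(); print(s['tcp_pos'],s['joint_pos'],s['time_s'])
a=snap('wrist','w1'); print(a['eye'],rot(a['attitude']))
```

```text
[0.59141571 0.27385415 0.26878175] [ 3.95920964e-01  2.14853368e-01  1.64359191e+00 -1.02194942e-03
  1.28445880e+00  1.23028496e+00] 2.6
[0.63998695 0.31756767 0.39481568] [[ 0.67183509 -0.71600829 -0.18965691]
 [-0.74069795 -0.64873053 -0.17468615]
 [ 0.00204051  0.25783877 -0.9661858 ]]
```

View pics/w1.png

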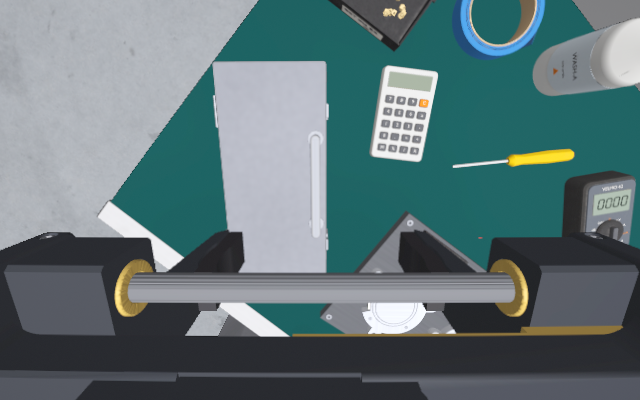

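Wrist view shows the bar from (316,137) to (316,233), parallel to the tool's x as planned; lid's right edge is at column 326.

Run:
```python
from h import *
a=snap('wrist')
P=ray(a,[[316,137],[316,233]],.109); m=P.mean(0); d=P[0]-P[1]; print(P,m,np.linalg.norm(d),np.degrees(np.arctan2(d[1],d[0])))
L=ray(a,[[214,62],[326,62],[326,270],[232,240]],.074); print(L)
s=arm.observe()
go((m[0],m[1],.2,42.2),(m[0],m[1],.113,42.2))
```

```text
[[0.62912603 0.31287897 0.109     ]
 [0.55278471 0.24440616 0.109     ]] [0.59095537 0.27864257 0.109     ] 0.10255009686593752 41.889878228201766
[[0.61331306 0.44408801 0.074     ]
 [0.69247903 0.35626135 0.074     ]
 [0.51313998 0.19241162 0.074     ]
 [0.46544758 0.30656639 0.074     ]]
[0.0047, -0.0045, 0.0691] [0.001, 0.002, -0.002] n>= 1.4
[0.0049, -0.0046, 0.1561] [0.001, 0.002, -0.002] n>= 3.1
```

Request:
carry_out:
  moves: [0.005, -0.0045, 0.05, 0, 0, 0, -0.3, 0.005, -0.0045, 0.1, 0, 0, 0, -0.3, 0.005, -0.0045, 0.13, 0, 0, 0, -0.3, 0.005, -0.0045, 0.156, 0, 0, 0, -0.3, 0.005, -0.0045, 0.156, 0, 0, 0, -0.3, 0.005, -0.0045, 0.156, 0, 0, 0, 1, 0.005, -0.0045, 0.156, 0, 0, 0, 1, 0.005, -0.0045, 0.156, 0, 0, 0, 1]
  squeeze: 10

```text
time_s: 3.5
tcp_pos: [0.5925, 0.2817, 0.1165]
tool_rot: [0.933, 0.36, 0.002, -0.0]
contact_force: [-0.3, 0.3, -0.2]
width: 0.035
```

Request:
carry_out:
  moves: [0, 0, 0, 0, 0, 0, 1, 0, 0, 0, 0, 0, 0, 1]

```text
time_s: 3.7
tcp_pos: [0.5914, 0.282, 0.1149]
tool_rot: [0.933, 0.36, 0.001, -0.0]
contact_force: [-0.1, -0.7, 0.4]
width: 0.0192
```

Request:
carry_out:
  moves: [0, 0, 0, 0, 0, 0, 1, 0, -0.0071, -0.0139, 0, 0, 0, 1, 0, -0.0159, -0.0268, 0, 0, 0, 1, 0, -0.0263, -0.0385, 0, 0, 0, 1, 0, -0.0382, -0.0486, 0, 0, 0, 1, 0, -0.0513, -0.0572, 0, 0, 0, 1, 0, -0.0654, -0.064, 0, 0, 0, 1, 0, -0.0803, -0.0688, 0, 0, 0, 1]

```text
time_s: 4.5
tcp_pos: [0.5366, 0.3417, 0.1848]
tool_rot: [0.933, 0.36, 0.001, 0.0]
contact_force: [-0.6, -2.7, 2.6]
width: 0.0093
```

Run:
```python
from h import *
a=snap('scene'); cv2.imwrite('pics/s1.png',cv2.resize(a['color'][130:330,130:450],None,fx=2,fy=2)); s=arm.observe(); print(s['width'],s['tcp_pos'],s['contact_force'])
```

```text
0.009496983931577347 [0.53499844 0.34356325 0.18517297] [-1.5782178 -4.4115698  9.8635407]
```

View pics/s1.png

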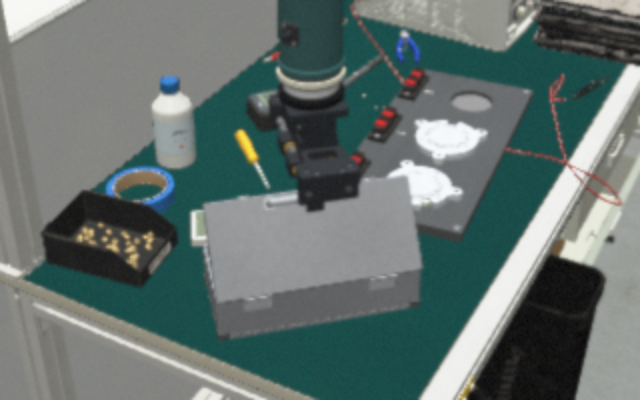

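The lid is part open, following the gripper.

Request:
carry_out:
  moves: [0, -0.0153, -0.0029, 0, 0, 0, 1, 0, -0.031, -0.0038, 0, 0, 0, 1, 0, -0.0466, -0.0026, 0, 0, 0, 1, 0, -0.0619, 0.0006, 0, 0, 0, 1, 0, -0.0766, 0.0058, 0, 0, 0, 1, 0, -0.0906, 0.0129, 0, 0, 0, 1, 0, -0.1002, 0.0192, 0, 0, 0, 1, 0, -0.1002, 0.0192, 0, 0, 0, 1]

```text
time_s: 5.35
tcp_pos: [0.4681, 0.4167, 0.1617]
tool_rot: [0.933, 0.361, -0.001, -0.0]
contact_force: [1.4, 2.0, 0.6]
width: 0.0094
```

Run:
```python
from h import *
a=snap('scene'); cv2.imwrite('pics/s2.png',cv2.resize(a['color'][130:330,130:450],None,fx=2,fy=2)); s=arm.observe(); print(s['width'],s['tcp_pos'],s['contact_force'])
```

```text
0.009596282900356454 [0.46869527 0.41606958 0.16239466] [0.01442845 1.17745703 0.89203954]
```

View pics/s2.png

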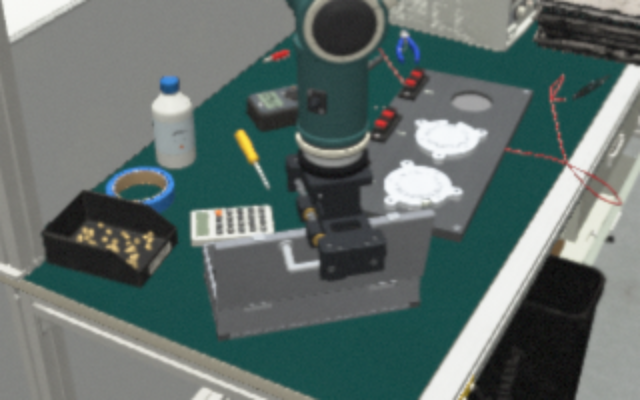

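Request:
carry_out:
  moves: [0, 0, 0, 0, 0, 0, 0.36, 0, 0, 0, 0, 0, 0, 0.36, 0, 0, 0, 0, 0, 0, 0.36, 0, 0, -0.03, 0, 0, 0, 0.36, 0, 0, -0.06, 0, 0, 0, 0.36, 0, 0, -0.1, 0, 0, 0, 0.36, 0, 0, -0.14, 0, 0, 0, 0.36, 0, 0, -0.165, 0, 0, 0, 0.36]

```text
time_s: 6.2
tcp_pos: [0.4707, 0.4153, 0.3324]
tool_rot: [0.933, 0.36, 0.002, -0.001]
contact_force: [0.6, -0.0, -0.3]
width: 0.0281
```

Run:
```python
from h import *
s=arm.observe(); print(s['width'],s['tcp_pos'],s['contact_force'])
go((.494,.148,.33,66),(.52,-.12,.33,90))
```

```text
0.028127228618361127 [0.4706573  0.41527802 0.33242399] [ 0.6297972  -0.01679972 -0.29014135]
[-0.1621, 0.2138, 0.0018] [0.002, -0.004, -0.416] n>= 5.4
[-0.3227, 0.4299, 0.0012] [0.002, -0.004, -0.835] n>= 10.8
```

Request:
carry_out:
  moves: [-0.162, 0.214, 0, 0, 0, -0.4, 0, -0.162, 0.214, 0, 0, 0, -0.4, 0, -0.162, 0.214, 0, 0, 0, -0.4, 0, -0.162, 0.214, 0, 0, 0, -0.4, 0, -0.162, 0.214, 0, 0, 0, -0.4, 0, -0.162, 0.214, 0, 0, 0, -0.4, 0]

```text
time_s: 6.8
tcp_pos: [0.4933, 0.1437, 0.3286]
tool_rot: [0.844, 0.537, -0.0, 0.001]
contact_force: [0.2, 0.4, -0.2]
width: 0.0441
```

Request:
carry_out:
  moves: [-0.233, 0.136, 0, 0, 0, -0.433, 0.1, -0.233, 0.136, 0, 0, 0, -0.433, 0.1, -0.233, 0.136, 0, 0, 0, -0.433, 0.1, -0.233, 0.136, 0, 0, 0, -0.433, 0.1, -0.233, 0.136, 0, 0, 0, -0.433, 0.1, -0.233, 0.136, 0, 0, 0, -0.433, 0.1, -0.233, 0.136, 0, 0, 0, -0.433, 0.1]

```text
time_s: 7.5
tcp_pos: [0.5185, -0.1253, 0.3283]
tool_rot: [0.71, 0.705, -0.001, 0.001]
contact_force: [-0.7, 0.1, 0.3]
width: 0.0403
```

Run:
```python
from h import *
s=arm.observe(); print(s['tcp_pos'],s['joint_pos'],s['time_s'])
a=snap('wrist','w2')
```

```text
[ 0.51845585 -0.12526872  0.32827327] [-0.28263171 -0.04284035  1.81350126 -0.00193634  1.37062696 -0.27522599] 7.5
```

View pics/w2.png

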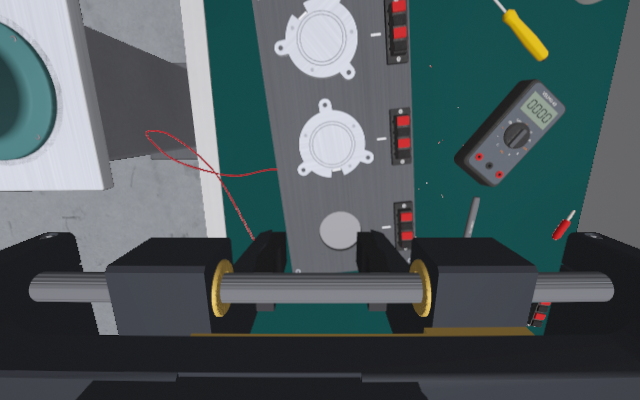

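Module 2 at (334,144) with ears at (325,105), (367,158), (305,170) and notch near (342,173); module 1 at (321,37), ears (280,48), (348,70), notch near (297,10).

```bash
cat >> h.py <<'E'
from scipy.optimize import least_squares
def module(im,guess,z=.028,thr=175):
    """centre, notch angle deg from ears (and notch dip), contour cast on the flange top"""
    c=im['color']; hsv=cv2.cvtColor(c,cv2.COLOR_BGR2HSV)
    m=((hsv[...,2]>thr)&(hsv[...,1]<45)).astype(np.uint8)
    uv=proj(im,[*guess,z])[0]; n,l,s,ce=cv2.connectedComponentsWithStats(m)
    y0,x0=int(uv[1]),int(uv[0]); w=l[max(0,y0-5):y0+6,max(0,x0-5):x0+6].ravel(); w=w[w>0]
    k=np.bincount(w).argmax()
    cn=max(cv2.findContours((l==k).astype(np.uint8),0,1)[0],key=cv2.contourArea).reshape(-1,2)
    P=ray(im,cn,z)[:,:2]; p=np.array(guess,float)
    for tol in(.02,.008,.005,.004,.003):
        r=np.linalg.norm(P-p,axis=1); Q=P[abs(r-.05)<tol]
        p=least_squares(lambda v:np.linalg.norm(Q-v,axis=1)-.05,p,loss='soft_l1',f_scale=.001).x
    d=P-p; r=np.linalg.norm(d,axis=1); t=np.degrees(np.arctan2(d[:,1],d[:,0]))
    E=np.radians(t[r>.057]); e3=np.degrees(np.angle(np.exp(3j*E).mean()))/3  # ears mod 120
    N=np.radians(t[r<.046]); nt=np.degrees(np.angle(np.exp(1j*N).mean())) if len(N) else np.nan
    c0=[e3+60+120*i for i in range(3)]   # notch opposite an ear
    best=min(c0,key=lambda x:abs((x-nt+180)%360-180))
    return p.round(4),round((best+180)%360-180,1),round(nt,1),len(Q),round(r.max(),4)
E
python3 - <<'E'
from h import *
a=snap('wrist')
print(module(a,(.533,-.086)),module(a,(.519,.057)))
b=snap('top'); print(module(b,(.533,-.086)),module(b,(.519,.057)))
# white engraved lines and port 3
print(ray(a,[[372,36],[380,35],[377,139],[386,138],[383,227],[391,227]],.016)[:,:2])
hsv=cv2.cvtColor(a['color'],cv2.COLOR_BGR2HSV); m=((hsv[...,2]>125)&(hsv[...,1]<45)).astype(np.uint8); m[:205]=0;m[255:]=0;m[:,:310]=0;m[:,365:]=0
n,l,s,ce=cv2.connectedComponentsWithStats(m); print([(s[i],ray(a,ce[i],.016)) for i in range(1,n) if s[i,4]>300])
E
```

```text
(array([ 0.5349, -0.087 ]), np.float64(-79.3), np.float64(-78.4), 154, np.float64(0.0666)) (array([0.5196, 0.0573]), np.float64(131.6), np.float64(130.1), 186, np.float64(0.0661))
(array([ 0.534, -0.087]), np.float64(-79.6), np.float64(-80.9), 80, np.float64(0.0668)) (array([0.5189, 0.0576]), np.float64(131.2), np.float64(130.8), 82, np.float64(0.067))
[[ 0.59156952  0.06609125]
 [ 0.60282145  0.06733342]
 [ 0.60479827 -0.07646316]
 [ 0.61857284 -0.07502167]
 [ 0.62133537 -0.22007633]
 [ 0.63470829 -0.22016175]]
[(array([ 319,  213,   42,   38, 1198], dtype=int32), array([[ 0.54851629, -0.22718394,  0.016     ]]))]
```

Run:
```python
from h import *
go((.5232,-.026,.12,100.5),(.5232,-.026,.039,100.5))
```

```text
[0.0944, 0.0046, 0.2083] [-0.0, -0.001, -0.185] n>= 4.6
[0.0944, 0.0046, 0.2893] [-0.0, -0.001, -0.185] n>= 6.1
```

Request:
carry_out:
  moves: [0.094, 0.0046, 0.1, 0, 0, -0.185, 0.1, 0.0944, 0.0046, 0.208, 0, 0, -0.185, 0.1, 0.0944, 0.0046, 0.208, 0, 0, -0.185, 0.1, 0.0944, 0.0046, 0.208, 0, 0, -0.185, 0.1, 0.0944, 0.0046, 0.208, 0, 0, -0.185, 0.1, 0.0944, 0.0046, 0.24, 0, 0, -0.185, 0.1, 0.0944, 0.0046, 0.26, 0, 0, -0.185, 0.1, 0.0944, 0.0046, 0.26, 0, 0, -0.185, 0.1]

```text
time_s: 8.45
tcp_pos: [0.5202, -0.0241, 0.0652]
tool_rot: [0.638, 0.77, -0.002, -0.003]
contact_force: [0.0, -0.1, -0.3]
width: 0.0395
```

Run:
```python
from h import *
go((.5232,-.026,.039,100.5))
s=arm.observe(); print(s['tcp_pos'],s['width'])
```

```text
[-0.0025, 0.0028, 0.0261] [-0.007, -0.002, 0.003] n>= 0.5
[ 0.52017255 -0.02410467  0.06515175] 0.03947749589565128
```

Request:
carry_out:
  moves: [-0.001, 0.001, 0.013, 0, 0, 0, 0.1, -0.001, 0.001, 0.0255, 0, 0, 0, 0.1, -0.001, 0.001, 0.0255, 0, 0, 0, 0.1, -0.001, 0.001, 0.0255, 0, 0, 0, 1, -0.001, 0.001, 0.0255, 0, 0, 0, 1, -0.001, 0.001, 0.0255, 0, 0, 0, 1, -0.001, 0.001, 0.0255, 0, 0, 0, 1, -0.001, 0.001, 0.0255, 0, 0, 0, 1]
  squeeze: 8

```text
time_s: 9.25
tcp_pos: [0.5251, -0.0272, 0.0434]
tool_rot: [0.639, 0.769, 0.0, 0.0]
contact_force: [-0.3, 0.3, 2.5]
width: 0.0175
```

```bash
cat >> h.py <<'E'
def arc(cen,a0,a1,n,rad=None):
    """rows in tool axes turning the tool about the vertical through cen, from measured pose, by a0..a1 deg in n rows"""
    s=arm.observe(); A=rot(s['tool_rot']); p=s['tcp_pos']; c=np.array([*cen,p[2]])
    for k in range(1,n+1):
        t=np.radians(a0+(a1-a0)*k/n); Z=R.from_rotvec([0,0,t]).as_matrix()
        d=A.T@(c+Z@(p-c)-p); print(d.round(4).tolist(),round(-t,3))
E
python3 - <<'E'
from h import *
s=arm.observe(); p=s['tcp_pos']; c=np.array([.5345,-.087])
x=rot(s['tool_rot'])[:,0]; print(p,s['width'],s['contact_force'],np.degrees(np.arctan2(p[1]-c[1],p[0]-c[0])),np.degrees(np.arctan2(x[1],x[0])))
arc(c,0,56,8)
E
```

```text
[ 0.52505245 -0.02716198  0.04344422] 0.017477128252081593 [-0.28155105  0.28415072  2.49141679] 98.97210687725604 100.53219716978279
[-0.0003, -0.0074, -0.0] -0.122
[-0.0014, -0.0147, -0.0] -0.244
[-0.0034, -0.0218, -0.0] -0.367
[-0.0063, -0.0286, -0.0] -0.489
[-0.01, -0.035, -0.0] -0.611
[-0.0145, -0.0409, -0.0] -0.733
[-0.0196, -0.0463, -0.0] -0.855
[-0.0253, -0.0509, -0.0] -0.977
```

Request:
carry_out:
  moves: [-0.0003, -0.0074, 0.002, 0, 0, -0.122, 1, -0.0014, -0.0147, 0.003, 0, 0, -0.244, 1, -0.0034, -0.0218, 0.003, 0, 0, -0.367, 1, -0.0063, -0.0286, 0.003, 0, 0, -0.489, 1, -0.01, -0.035, 0.003, 0, 0, -0.611, 1, -0.0145, -0.0409, 0.003, 0, 0, -0.733, 1, -0.0196, -0.0463, 0.003, 0, 0, -0.855, 1, -0.0253, -0.0509, 0.003, 0, 0, -0.977, 1]

```text
time_s: 10.05
tcp_pos: [0.4823, -0.0608, 0.0422]
tool_rot: [0.201, 0.979, 0.001, 0.003]
contact_force: [0.8, 5.2, 9.4]
width: 0.0179
```

Run:
```python
from h import *
s=arm.observe(); p=s['tcp_pos']; c=np.array([.5345,-.087])
x=rot(s['tool_rot'])[:,0]; a=np.degrees(np.arctan2(x[1],x[0]))%360;print(p,s['width'],s['contact_force'],np.degrees(np.arctan2(p[1]-c[1],p[0]-c[0])),a)
arc(c,0,186.1-a,5)
```

```text
[ 0.48231925 -0.0608414   0.04223474] 0.01787599553672791 [0.80483616 5.23999368 9.4453304 ] 153.3750486861598 156.75742283578535
[0.0, -0.006, -0.0] -0.102
[-0.0005, -0.0119, -0.0] -0.205
[-0.0017, -0.0178, -0.0001] -0.307
[-0.0035, -0.0235, -0.0001] -0.41
[-0.0058, -0.029, -0.0001] -0.512
```

Request:
carry_out:
  moves: [0, -0.006, -0.001, 0, 0, -0.102, 1, -0.0005, -0.0119, -0.002, 0, 0, -0.205, 1, -0.0017, -0.0178, -0.002, 0, 0, -0.307, 1, -0.0035, -0.0235, -0.002, 0, 0, -0.41, 1, -0.0058, -0.029, -0.002, 0, 0, -0.512, 1, -0.0058, -0.029, -0.002, 0, 0, -0.512, 1, -0.0058, -0.029, -0.002, 0, 0, -0.512, 1]

```text
time_s: 10.75
tcp_pos: [0.4739, -0.0903, 0.0424]
tool_rot: [-0.05, 0.999, -0.0, 0.001]
contact_force: [1.6, -0.2, 4.2]
width: 0.0178
```

Run:
```python
from h import *
s=arm.observe(); p=s['tcp_pos']; c=np.array([.5345,-.087])
x=rot(s['tool_rot'])[:,0]; a=np.degrees(np.arctan2(x[1],x[0]))%360;print(p,s['width'],s['contact_force'],np.degrees(np.arctan2(p[1]-c[1],p[0]-c[0])),a)
b=snap('top'); print(module(b,(.533,-.086)),module(b,(.519,.057)))
```

```text
[ 0.47391916 -0.09030031  0.04242787] 0.017790156898142367 [ 1.6407938  -0.21708842  4.17641822] -176.88173734045606 185.70399515825852
(array([ 0.5315, -0.086 ]), np.float64(5.5), np.float64(-3.1), 49, np.float64(0.0671)) (array([0.5188, 0.0577]), np.float64(131.2), np.float64(130.5), 81, np.float64(0.0671))
```

Request:
carry_out:
  moves: [0, 0, 0, 0, 0, 0, 0.1, 0, 0, 0, 0, 0, 0, 0.1, 0, 0, 0, 0, 0, 0, 0.1, 0, 0, -0.03, 0, 0, 0, 0.1, 0, 0, -0.06, 0, 0, 0, 0.1, 0, 0, -0.08, 0, 0, 0, 0.1, 0, 0, -0.08, 0, 0, 0, 0.1]

```text
time_s: 11.5
tcp_pos: [0.4752, -0.0906, 0.1246]
tool_rot: [-0.051, 0.999, -0.001, 0.003]
contact_force: [-0.2, -0.4, 0.3]
width: 0.0397
```

Run:
```python
from h import *
b=snap('top'); print(module(b,(.533,-.086)),module(b,(.519,.057)))
go((.4585,.0452,.12,191.3),(.4585,.0452,.043,191.3))
```

```text
(array([ 0.5321, -0.0858]), np.float64(5.5), np.float64(1.7), 44, np.float64(0.0667)) (array([0.5188, 0.0577]), np.float64(131.2), np.float64(130.4), 81, np.float64(0.0671))
[0.0015, 0.1364, 0.0026] [-0.001, 0.003, -0.095] n>= 2.7
[0.0017, 0.1365, 0.0796] [-0.001, 0.003, -0.095] n>= 3.2
```

Request:
carry_out:
  moves: [0.0015, 0.05, 0, 0, 0, -0.095, 0.1, 0.0015, 0.1, 0, 0, 0, -0.095, 0.1, 0.0015, 0.1365, 0, 0, 0, -0.095, 0.1, 0.0015, 0.1365, 0, 0, 0, -0.095, 0.1, 0.0015, 0.1365, 0.03, 0, 0, -0.095, 0.1, 0.0015, 0.1365, 0.06, 0, 0, -0.095, 0.1, 0.0015, 0.1365, 0.078, 0, 0, -0.095, 0.1, 0.0015, 0.1365, 0.0785, 0, 0, -0.095, 0.1]

```text
time_s: 12.35
tcp_pos: [0.4536, 0.0446, 0.0393]
tool_rot: [-0.098, 0.995, 0.0, -0.004]
contact_force: [-0.9, -0.3, -0.3]
width: 0.0395
```

Request:
carry_out:
  moves: [0, 0, 0, 0, 0, 0, 0.1, 0, 0, 0, 0, 0, 0, 1, 0, 0, 0, 0, 0, 0, 1, 0, 0, 0, 0, 0, 0, 1, 0, 0, 0, 0, 0, 0, 1, 0, 0, 0, 0, 0, 0, 1]

```text
time_s: 12.95
tcp_pos: [0.4584, 0.0455, 0.0442]
tool_rot: [-0.099, 0.995, -0.0, 0.001]
contact_force: [-1.1, -0.4, 4.2]
width: 0.0176
```

Run:
```python
from h import *
s=arm.observe(); p=s['tcp_pos']; c=np.array([.5192,.0575])
x=rot(s['tool_rot'])[:,0]; a=np.degrees(np.arctan2(x[1],x[0]))%360;print(p,s['width'],s['contact_force'],np.degrees(np.arctan2(p[1]-c[1],p[0]-c[0])),a)
arc(c,0,-62.4,8)
```

```text
[0.45843935 0.0454823  0.04418599] 0.01760583076290434 [-1.05540395 -0.39614931  4.24502175] -168.81200833191915 191.30858812953224
[-0.0006, 0.0084, -0.0] 0.136
[-0.0023, 0.0167, -0.0] 0.272
[-0.0051, 0.0246, -0.0] 0.408
[-0.009, 0.0321, 0.0] 0.545
[-0.0139, 0.0389, 0.0] 0.681
[-0.0196, 0.0451, 0.0] 0.817
[-0.0262, 0.0504, 0.0] 0.953
[-0.0334, 0.0548, 0.0] 1.089
```

Request:
carry_out:
  moves: [-0.0006, 0.0084, 0, 0, 0, 0.136, 1, -0.0023, 0.0167, 0, 0, 0, 0.272, 1, -0.0051, 0.0246, 0, 0, 0, 0.408, 1, -0.009, 0.0321, 0, 0, 0, 0.545, 1, -0.0139, 0.0389, 0, 0, 0, 0.681, 1, -0.0196, 0.0451, 0, 0, 0, 0.817, 1, -0.0262, 0.0504, 0, 0, 0, 0.953, 1, -0.0334, 0.0548, 0, 0, 0, 1.089, 1]

```text
time_s: 13.75
tcp_pos: [0.4791, 0.1056, 0.0438]
tool_rot: [0.434, 0.901, -0.001, -0.0]
contact_force: [-1.8, -3.4, 6.4]
width: 0.0175
```

Request:
carry_out:
  moves: [0, 0, 0, 0, 0, 0, 1, 0, 0, 0, 0, 0, 0, 1]

```text
time_s: 13.95
tcp_pos: [0.4798, 0.1061, 0.0438]
tool_rot: [0.431, 0.902, 0.0, 0.0]
contact_force: [-1.7, 0.6, 6.6]
width: 0.0177
```

Run:
```python
from h import *
s=arm.observe(); p=s['tcp_pos']; c=np.array([.5192,.0575])
x=rot(s['tool_rot'])[:,0]; a=np.degrees(np.arctan2(x[1],x[0]))%360;print(p,s['width'],s['contact_force'],np.degrees(np.arctan2(p[1]-c[1],p[0]-c[0])),a)
arc(c,0,66.1-a,8)
```

```text
[0.47982108 0.10609856 0.04379269] 0.017651574290221787 [-1.6520482   0.59259578  6.63234584] 129.0174998651003 128.94505583044503
[-0.0006, 0.0085, 0.0] 0.137
[-0.0023, 0.0169, 0.0] 0.274
[-0.0052, 0.025, 0.0] 0.411
[-0.0091, 0.0326, 0.0] 0.548
[-0.0141, 0.0396, 0.0] 0.686
[-0.0199, 0.0459, 0.0] 0.823
[-0.0266, 0.0513, 0.0] 0.96
[-0.0339, 0.0557, 0.0] 1.097
```

Request:
carry_out:
  moves: [-0.0006, 0.0085, 0, 0, 0, 0.137, 1, -0.0023, 0.0169, 0, 0, 0, 0.274, 1, -0.0052, 0.025, 0, 0, 0, 0.411, 1, -0.0091, 0.0326, 0, 0, 0, 0.548, 1, -0.0141, 0.0396, 0, 0, 0, 0.686, 1, -0.0199, 0.0459, 0, 0, 0, 0.823, 1, -0.0266, 0.0513, 0, 0, 0, 0.96, 1, -0.0339, 0.0557, 0, 0, 0, 1.097, 1]

```text
time_s: 14.75
tcp_pos: [0.5435, 0.1148, 0.043]
tool_rot: [0.84, 0.543, -0.001, -0.001]
contact_force: [-2.9, 0.9, 2.7]
width: 0.0178
```

Request:
carry_out:
  moves: [0, 0, 0, 0, 0, 0, 1, 0, 0, 0, 0, 0, 0, 1, 0, 0, 0, 0, 0, 0, 0.2, 0, 0, 0, 0, 0, 0, 0.2, 0, 0, 0, 0, 0, 0, 0.2, 0, 0, -0.03, 0, 0, 0, 0.2, 0, 0, -0.06, 0, 0, 0, 0.2, 0, 0, -0.09, 0, 0, 0, 0.2]

```text
time_s: 15.55
tcp_pos: [0.5437, 0.1143, 0.1339]
tool_rot: [0.838, 0.545, -0.001, -0.0]
contact_force: [1.1, -0.2, -0.1]
width: 0.0352
```

Run:
```python
from h import *
s=arm.observe(); print(s['tcp_pos'],s['time_s'])
b=snap('top'); print(module(b,(.533,-.086)))
go((.558,.16,.2,66),(.56,.20,.33,43))
```

```text
[0.54368481 0.11428683 0.13388336] 15.55
(array([ 0.533 , -0.0849]), np.float64(5.6), np.float64(4.8), 82, np.float64(0.0675))
[0.0458, -0.0081, -0.06] [0.007, -0.004, 0.002] n>= 1.5
[0.0837, -0.0216, -0.19] [0.006, -0.006, 0.403] n>= 4.2
```

Run:
```python
from h import *
go((.597,.269,.33,132.2))
```

```text
[0.1618, -0.0157, -0.1896] [0.009, 0.0, -1.154] n>= 5.0
```

Request:
carry_out:
  moves: [0.01, 0, -0.05, 0, 0, -0.145, 0, 0.03, 0, -0.09, 0, 0, -0.29, 0, 0.06, -0.005, -0.13, 0, 0, -0.435, 0, 0.1, -0.01, -0.16, 0, 0, -0.58, 0, 0.13, -0.015, -0.19, 0, 0, -0.72, 0, 0.15, -0.0157, -0.19, 0, 0, -0.865, 0, 0.162, -0.0157, -0.19, 0, 0, -1.01, 0, 0.162, -0.0157, -0.19, 0.005, 0, -1.154, 0]

```text
time_s: 16.4
tcp_pos: [0.5959, 0.2706, 0.3231]
tool_rot: [0.401, 0.916, -0.001, -0.002]
contact_force: [0.4, 0.1, -0.7]
width: 0.0441
```

Run:
```python
from h import *
s=arm.observe(); print(s['tcp_pos'],s['joint_pos'],s['time_s'])
a=snap('wrist','w3'); b=snap('top'); print(module(b,(.533,-.086)),module(b,(.519,.057)))
```

```text
[0.59586474 0.27056962 0.32313651] [ 3.87516344e-01  1.96062001e-01  1.56703177e+00  1.38031646e-03
  1.38257885e+00 -3.57258654e-01] 16.4
(array([ 0.5332, -0.085 ]), np.float64(5.6), np.float64(4.9), 80, np.float64(0.0676)) (array([0.5175, 0.0568]), np.float64(5.7), np.float64(4.5), 78, np.float64(0.0662))
```

View pics/w3.png

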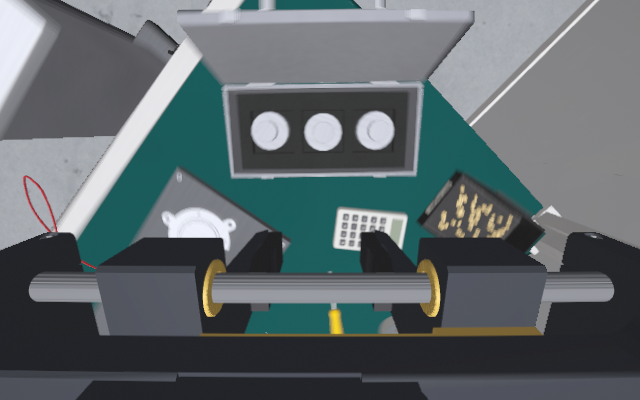

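Lid stands open; three weights are upright in their recesses at (269,131), (323,132), (375,130); both modules read about 5.6° against the plate's 6.1°.

Run:
```python
from h import *
a=snap('wrist'); c=a['color']
g=cv2.cvtColor(c,cv2.COLOR_BGR2GRAY); m=(g>120).astype(np.uint8); roi=np.zeros_like(m); roi[105:157,246:402]=1; m&=roi
n,l,s,ce=cv2.connectedComponentsWithStats(m)
for i in range(1,n):
    if s[i,4]<300: continue
    k=max(cv2.findContours((l==i).astype(np.uint8),0,1)[0],key=cv2.contourArea)
    (x,y),r=cv2.minEnclosingCircle(k); P=ray(a,[[x,y],[x+r,y]],.033); print(s[i],x,y,r,P[0],np.linalg.norm(P[1]-P[0]),'top at',proj(a,[*P[0][:2],.059]))
cv2.imwrite('pics/w3c.png',cv2.resize(c[75:185,215:435],None,fx=3.5,fy=3.5,interpolation=cv2.INTER_CUBIC))
```

```text
[ 253  111   37   38 1123] 270.8737487792969 129.38888549804688 19.304288864135742 [0.49828635 0.26539164 0.033     ] 0.027994509793036457 top at [[267.42662015 129.48572915]]
[ 358  111   38   39 1129] 376.466552734375 129.94680786132812 19.463932037353516 [0.61189251 0.36760363 0.033     ] 0.02814981993489354 top at [[380.03977192 130.08114707]]
[ 306  112   38   39 1126] 324.5 131.0 19.163867950439453 [0.55732513 0.315926   0.033     ] 0.02774214020596674 top at [[324.61513001 131.20134381]]
```

View pics/w3c.png

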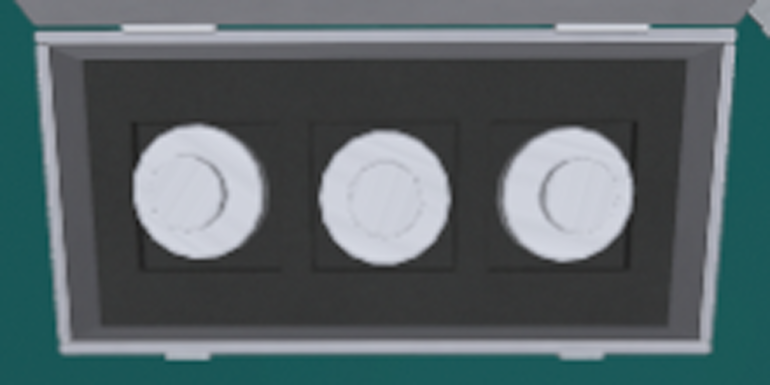

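The foam lies low and the knobs stand where predicted, at (268,130), (325,132), (381,131).

Run:
```python
from h import *
s=arm.observe(); print(s['tcp_pos'],s['width'])
go((.4985,.2655,.2,132.2),(.4985,.2655,.056,132.2))
```

```text
[0.5954676  0.26892429 0.32274818] 0.044026942376352865
[0.0621, -0.0737, 0.1233] [-0.005, -0.003, -0.003] n>= 3.1
[0.0617, -0.0731, 0.2673] [-0.005, -0.003, -0.003] n>= 5.7
```

Request:
carry_out:
  moves: [0.03, -0.03, 0.03, -0.005, -0.003, 0, 0, 0.06, -0.07, 0.07, -0.005, -0.003, 0, 0, 0.062, -0.0735, 0.12, -0.005, -0.003, 0, 0, 0.062, -0.0735, 0.16, -0.005, -0.003, 0, 0, 0.062, -0.0735, 0.2, -0.005, -0.003, 0, 0, 0.062, -0.0735, 0.22, -0.005, -0.003, 0, 0, 0.062, -0.0735, 0.22, -0.005, -0.003, 0, 0, 0.062, -0.0735, 0.22, -0.005, -0.003, 0, 0]

```text
time_s: 17.35
tcp_pos: [0.4987, 0.2651, 0.1041]
tool_rot: [0.406, 0.914, 0.0, 0.0]
contact_force: [-0.4, 0.2, -0.0]
width: 0.044
```

Run:
```python
from h import *
s=arm.observe(); print(s['tcp_pos'],s['width'],s['contact_force'])
go((.4985,.2655,.056,132.2))
```

```text
[0.49869744 0.26505609 0.1040958 ] 0.04395468726273716 [-0.41497539  0.24018454 -0.00931085]
[0.0005, 0.0001, 0.0481] [0.001, 0.0, -0.003] n>= 1.0
```

Request:
carry_out:
  moves: [0, 0, 0.025, 0, 0, 0, 0, 0, 0, 0.048, 0, 0, 0, 0, 0, 0, 0.048, 0, 0, 0, 0, 0, 0, 0.048, 0, 0, 0, 1, 0, 0, 0.048, 0, 0, 0, 1, 0, 0, 0.048, 0, 0, 0, 1, 0, 0, 0.048, 0, 0, 0, 1, 0, 0, 0.048, 0, 0, 0, 1]
  squeeze: 30

```text
time_s: 18.15
tcp_pos: [0.4999, 0.2658, 0.0581]
tool_rot: [0.405, 0.914, 0.001, 0.001]
contact_force: [-2.3, -1.7, 7.1]
width: 0.0287
```

Request:
carry_out:
  moves: [0, 0, -0.03, 0, 0, 0, 1, 0, 0, -0.07, 0, 0, 0, 1, 0, 0, -0.11, 0, 0, 0, 1, 0, 0, -0.15, 0, 0, 0, 1, 0, 0, -0.15, 0, 0, 0, 1]

```text
time_s: 18.65
tcp_pos: [0.5022, 0.2671, 0.2128]
tool_rot: [0.405, 0.914, 0.005, 0.005]
contact_force: [1.9, 1.1, -4.7]
width: 0.0279
```

Run:
```python
from h import *
s=arm.observe(); print(s['tcp_pos'],s['width'],s['contact_force'])
b=snap('top'); M=[module(b,(.533,-.086)),module(b,(.519,.057))]; print(M)
go((.5188,.0572,.2,132.2))
```

```text
[0.50215449 0.26713322 0.21284977] 0.027941852816521232 [ 1.9258815   1.08784687 -4.73563425]
[(array([ 0.5331, -0.085 ]), np.float64(5.6), np.float64(4.9), 80, np.float64(0.0676)), (array([0.5175, 0.0568]), np.float64(5.9), np.float64(4.5), 78, np.float64(0.0664))]
[-0.1673, -0.1268, 0.0086] [0.008, 0.003, -0.001] n>= 4.2
```

Request:
carry_out:
  moves: [-0.04, -0.03, 0, 0, 0, 0, 1, -0.08, -0.06, 0, 0, 0, 0, 1, -0.12, -0.09, 0, 0, 0, 0, 1, -0.155, -0.115, 0, 0, 0, 0, 1, -0.1675, -0.1265, 0.02, 0, 0, 0, 1, -0.1675, -0.1265, 0.07, 0, 0, 0, 1, -0.1675, -0.1265, 0.1, 0, 0, 0, 1, -0.1675, -0.1265, 0.1, 0, 0, 0, 1]

```text
time_s: 19.5
tcp_pos: [0.5098, 0.0554, 0.0977]
tool_rot: [0.406, 0.914, -0.003, -0.007]
contact_force: [-2.3, 0.3, -5.6]
width: 0.0282
```

Run:
```python
from h import *
s=arm.observe(); print(s['tcp_pos'],s['width'],s['contact_force'])
go((.5182,.0570,.079,132.2))
```

```text
[0.509759   0.05535339 0.09766675] 0.02822354082468095 [-2.33715206  0.3357554  -5.57545184]
[-0.0046, 0.0076, 0.0185] [-0.012, -0.01, -0.001] n>= 0.4
```

Request:
carry_out:
  moves: [0, 0, 0, 0, 0, 0, 1, 0, 0, 0, 0, 0, 0, 1]

```text
time_s: 19.7
tcp_pos: [0.5183, 0.0565, 0.1069]
tool_rot: [0.405, 0.914, 0.001, 0.001]
contact_force: [-0.8, 0.3, -4.8]
width: 0.0282
```

Run:
```python
from h import *
s=arm.observe(); print(s['tcp_pos'],s['width'],s['contact_force'])
go((.5182,.0570,.077,132.2))
```

```text
[0.51834298 0.05649088 0.10686906] 0.02817060522195809 [-0.76589198  0.2718282  -4.82562982]
[0.0005, 0.0002, 0.0299] [0.003, 0.002, -0.0] n>= 0.6
```

Request:
carry_out:
  moves: [0, 0, 0.01, 0, 0, 0, 1, 0, 0, 0.02, 0, 0, 0, 1, 0, 0, 0.026, 0, 0, 0, 1, 0, 0, 0.03, 0, 0, 0, 1, 0, 0, 0.03, 0, 0, 0, 1, 0, 0, 0.03, 0, 0, 0, 1]

```text
time_s: 20.3
tcp_pos: [0.5173, 0.0573, 0.0776]
tool_rot: [0.406, 0.914, 0.001, -0.0]
contact_force: [-7.4, 3.9, 10.9]
width: 0.028
```

Request:
carry_out:
  moves: [0, 0, -0.001, 0, 0, 0, 1, 0, 0, -0.001, 0, 0, 0, 0, 0, 0, -0.001, 0, 0, 0, 0, 0, 0, -0.001, 0, 0, 0, 0, 0, 0, -0.03, 0, 0, 0, 0, 0, 0, -0.07, 0, 0, 0, 0, 0, 0, -0.11, 0, 0, 0, 0, 0, 0, -0.15, 0, 0, 0, 0]

```text
time_s: 21.1
tcp_pos: [0.517, 0.0559, 0.227]
tool_rot: [0.405, 0.914, 0.0, 0.0]
contact_force: [0.6, 0.4, 0.6]
width: 0.044
```

Run:
```python
from h import *
s=arm.observe(); print(s['tcp_pos'],s['width'],s['contact_force'])
go((.5573,.3159,.22,132.2))
```

```text
[0.51697399 0.05592662 0.22696982] 0.044045824025557914 [0.59474472 0.41043106 0.60616823]
[0.1657, 0.2044, 0.0071] [0.001, 0.0, -0.001] n>= 5.3
```

Request:
carry_out:
  moves: [0.03, 0.05, -0.03, 0, 0, 0, 0, 0.06, 0.1, -0.06, 0, 0, 0, 0, 0.09, 0.15, -0.09, 0, 0, 0, 0, 0.105, 0.19, -0.096, 0, 0, 0, 0, 0.106, 0.202, -0.096, 0, 0, 0, 0, 0.106, 0.202, -0.096, 0, 0, 0, 0, 0.106, 0.202, -0.096, 0, 0, 0, 0]

```text
time_s: 21.8
tcp_pos: [0.5958, 0.271, 0.3212]
tool_rot: [0.405, 0.914, -0.0, 0.0]
contact_force: [-0.1, 0.4, -0.2]
width: 0.0445
```

Run:
```python
from h import *
a=snap('wrist'); c=a['color']; b=snap('top'); print(arm.observe()['tcp_pos'])
v=np.zeros((600,800,3),np.uint8)
v[:400,:640]=c
v[400:,:]=cv2.resize(b['color'][210:285,150:450],(800,200),interpolation=cv2.INTER_CUBIC)
cv2.imwrite('pics/w4.png',v)
g=cv2.cvtColor(c,cv2.COLOR_BGR2GRAY); 
uv=proj(a,[.5573,.3159,.033])[0]; print(uv,proj(a,[.6119,.3676,.033]))
for q in ((.5573,.3159),(.6119,.3676),(.4983,.2654)):
    u=proj(a,[*q,.033])[0]; roi=np.zeros(g.shape,np.uint8); cv2.circle(roi,(int(u[0]),int(u[1])),24,1,-1); m=((g>120)&(roi>0)).astype(np.uint8)
    m=cv2.morphologyEx(m,cv2.MORPH_OPEN,np.ones((5,5))); ks=cv2.findContours(m,0,1)[0]
    if ks: k=max(ks,key=cv2.contourArea);(x,y),r=cv2.minEnclosingCircle(k);print(q,cv2.contourArea(k),r,ray(a,[x,y],.033))
```

```text
[0.5949983  0.26932088 0.32084399]
[322.57802369 131.14843746] [[374.73385271 130.08944274]]
(0.5573, 0.3159) 1080.5 19.262104034423828 [[0.55669195 0.31532943 0.033     ]]
(0.6119, 0.3676) 1095.5 19.5041446685791 [[0.61148141 0.36742505 0.033     ]]
```

View pics/w4.png

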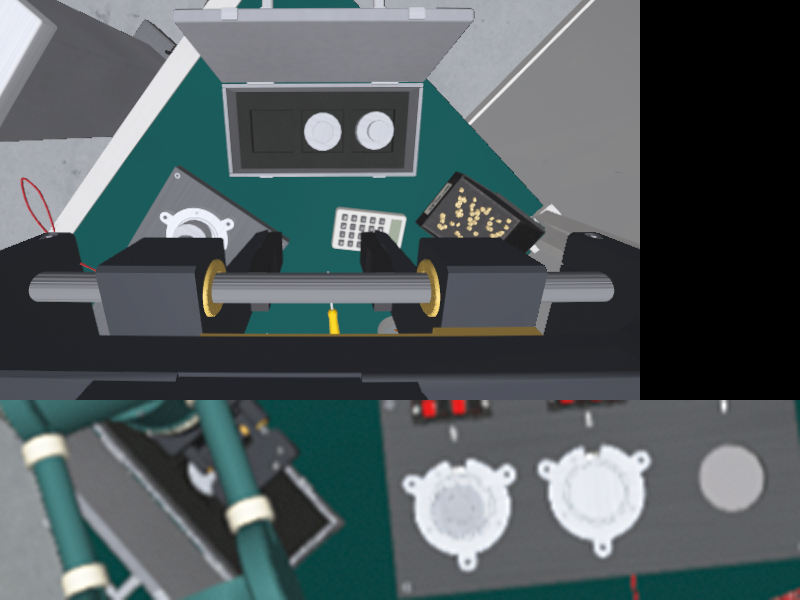

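Two weights remain in the case at (323,132) and (375,130). One stands mid module 1 in the top crop at (459,505), and both notches face the terminals.

Run:
```python
from h import *
go((.557,.3157,.104,132.2))
```

```text
[0.0599, 0.0032, 0.2168] [-0.001, 0.0, -0.001] n>= 4.5
```

Request:
carry_out:
  moves: [0.03, 0.003, 0.04, 0, 0, 0, 0, 0.058, 0.003, 0.08, 0, 0, 0, 0, 0.0595, 0.003, 0.12, 0, 0, 0, 0, 0.0595, 0.003, 0.16, 0, 0, 0, 0, 0.0595, 0.003, 0.2, 0, 0, 0, 0, 0.0595, 0.003, 0.216, 0, 0, 0, 0, 0.0595, 0.003, 0.216, 0, 0, 0, 0, 0.0595, 0.003, 0.216, 0, 0, 0, 0]

```text
time_s: 22.7
tcp_pos: [0.5589, 0.3161, 0.1072]
tool_rot: [0.406, 0.914, 0.001, 0.001]
contact_force: [0.5, 0.1, -0.4]
width: 0.0439
```

Run:
```python
from h import *
s=arm.observe(); print(s['tcp_pos'],s['width'],s['contact_force'])
go((.557,.3157,.057,132.2))
```

```text
[0.55888584 0.31612326 0.10723934] 0.04386674120682851 [ 0.48049216  0.14195512 -0.37141943]
[0.001, -0.0018, 0.0502] [0.002, 0.001, -0.002] n>= 1.0
```

Request:
carry_out:
  moves: [0.0005, -0.001, 0.025, 0, 0, 0, 0, 0.0005, -0.001, 0.049, 0, 0, 0, 0, 0.0005, -0.001, 0.049, 0, 0, 0, 0, 0.0005, -0.001, 0.049, 0, 0, 0, 1, 0.0005, -0.001, 0.049, 0, 0, 0, 1, 0.0005, -0.001, 0.049, 0, 0, 0, 1, 0.0005, -0.001, 0.049, 0, 0, 0, 1, 0.0005, -0.001, 0.049, 0, 0, 0, 1]

```text
time_s: 23.5
tcp_pos: [0.5585, 0.3168, 0.0596]
tool_rot: [0.405, 0.914, 0.002, 0.002]
contact_force: [-0.7, -1.0, 7.4]
width: 0.0284
```

Request:
carry_out:
  moves: [0, 0, -0.03, 0, 0, 0, 1, 0, 0, -0.07, 0, 0, 0, 1, 0, 0, -0.11, 0, 0, 0, 1, 0, 0, -0.15, 0, 0, 0, 1, 0, 0, -0.18, 0, 0, 0, 1]

```text
time_s: 24.0
tcp_pos: [0.5572, 0.3164, 0.2398]
tool_rot: [0.405, 0.914, 0.001, 0.001]
contact_force: [1.1, 0.7, -4.3]
width: 0.0282
```

Run:
```python
from h import *
s=arm.observe(); print(s['tcp_pos'],s['width'],s['contact_force'])
b=snap('top'); M=[module(b,(.533,-.086))]; print(M)
go((.533,-.0855,.22,132.2))
```

```text
[0.55716448 0.31642104 0.23980866] 0.028228926556455636 [ 1.10442324  0.72236481 -4.26330763]
[(array([ 0.533, -0.085]), np.float64(5.6), np.float64(4.9), 82, np.float64(0.0675))]
[-0.2809, -0.2906, 0.0232] [0.012, 0.003, -0.0] n>= 8.1
```

Request:
carry_out:
  moves: [-0.03, -0.03, 0, 0, 0, 0, 1, -0.06, -0.062, 0, 0, 0, 0, 1, -0.095, -0.1, 0, 0, 0, 0, 1, -0.13, -0.135, 0, 0, 0, 0, 1, -0.165, -0.17, 0, 0, 0, 0, 1, -0.2, -0.207, 0, 0, 0, 0, 1, -0.235, -0.243, 0, 0, 0, 0, 1, -0.26, -0.27, 0, 0, 0, 0, 1]

```text
time_s: 24.85
tcp_pos: [0.53, -0.0603, 0.2354]
tool_rot: [0.406, 0.914, -0.0, -0.0]
contact_force: [-0.0, -1.0, -4.7]
width: 0.0279
```

Request:
carry_out:
  moves: [-0.021, -0.0206, 0, 0, 0, 0, 1, -0.021, -0.0206, 0.04, 0, 0, 0, 1, -0.021, -0.0206, 0.08, 0, 0, 0, 1, -0.021, -0.0206, 0.11, 0, 0, 0, 1, -0.021, -0.0206, 0.13, 0, 0, 0, 1, -0.021, -0.0206, 0.13, 0, 0, 0, 1, -0.021, -0.0206, 0.13, 0, 0, 0, 1]

```text
time_s: 25.55
tcp_pos: [0.5296, -0.087, 0.106]
tool_rot: [0.405, 0.914, 0.0, -0.0]
contact_force: [-0.0, 0.5, -4.0]
width: 0.028
```

Run:
```python
from h import *
s=arm.observe(); print(s['tcp_pos'],s['width'],s['contact_force'])
go((.533,-.0855,.0785,132.2))
```

```text
[ 0.52957563 -0.08699985  0.10595279] 0.02804023861329845 [-0.0202719   0.48271187 -4.0394358 ]
[-0.0012, 0.0035, 0.0275] [0.0, -0.001, -0.0] n>= 0.6
```

Request:
carry_out:
  moves: [-0.001, 0.003, 0, 0, 0, 0, 1, -0.001, 0.003, 0.01, 0, 0, 0, 1, -0.001, 0.003, 0.02, 0, 0, 0, 1, -0.001, 0.003, 0.025, 0, 0, 0, 1, -0.001, 0.003, 0.0275, 0, 0, 0, 1, -0.001, 0.003, 0.0275, 0, 0, 0, 1, -0.001, 0.003, 0.0275, 0, 0, 0, 1]

```text
time_s: 26.25
tcp_pos: [0.5333, -0.0859, 0.0791]
tool_rot: [0.405, 0.914, 0.0, 0.001]
contact_force: [-0.3, -0.2, -3.7]
width: 0.0282
```

Request:
carry_out:
  moves: [0, 0, 0.001, 0, 0, 0, 1, 0, 0, 0.0015, 0, 0, 0, 1, 0, 0, 0.0015, 0, 0, 0, 1]

```text
time_s: 26.55
tcp_pos: [0.5334, -0.0859, 0.0786]
tool_rot: [0.405, 0.914, 0.0, 0.001]
contact_force: [-3.5, 1.5, 4.8]
width: 0.0282
```

Seated. I'll release, lift clear and move aside for a check.

Request:
carry_out:
  moves: [0, 0, -0.0005, 0, 0, 0, 1, 0, 0, -0.0005, 0, 0, 0, 0, 0, 0, -0.0005, 0, 0, 0, 0, 0, 0, -0.0005, 0, 0, 0, 0, 0, 0, -0.03, 0, 0, 0, 0, 0, 0, -0.07, 0, 0, 0, 0, 0, 0, -0.11, 0, 0, 0, 0, 0, 0, -0.15, 0, 0, 0, 0]

```text
time_s: 27.35
tcp_pos: [0.5329, -0.086, 0.229]
tool_rot: [0.405, 0.914, 0.0, 0.0]
contact_force: [-0.2, -0.1, -0.0]
width: 0.044
```

Run:
```python
from h import *
s=arm.observe(); print(s['tcp_pos'],s['width'],s['contact_force'])
go((.518,-.125,.33,90))
```

```text
[ 0.53288273 -0.08595999  0.22895926] 0.043968512340241926 [-0.16780455 -0.1051328  -0.0132082 ]
[-0.019, -0.0371, -0.1011] [0.001, 0.0, 0.736] n>= 2.2
```

Request:
carry_out:
  moves: [-0.01, -0.02, -0.05, 0, 0, 0.12, 0, -0.019, -0.037, -0.101, 0, 0, 0.25, 0, -0.019, -0.037, -0.101, 0, 0, 0.37, 0, -0.019, -0.037, -0.101, 0, 0, 0.5, 0, -0.019, -0.037, -0.101, 0, 0, 0.62, 0, -0.019, -0.037, -0.101, 0, 0, 0.736, 0, -0.019, -0.037, -0.101, 0, 0, 0.736, 0, -0.019, -0.037, -0.101, 0, 0, 0.736, 0]

```text
time_s: 28.15
tcp_pos: [0.5183, -0.1249, 0.3285]
tool_rot: [0.706, 0.708, 0.001, 0.0]
contact_force: [-0.1, -0.0, 0.5]
width: 0.0441
```

Run:
```python
from h import *
a=snap('wrist'); c=a['color']; print(arm.observe()['tcp_pos'])
cv2.imwrite('pics/w5.png',cv2.resize(c[0:215,230:430],None,fx=2.7,fy=2.7,interpolation=cv2.INTER_CUBIC))
for g in((.533,-.086),(.519,.057)):
  for t in(175,150):print(module(a,g,thr=t))
b=snap('top'); print(module(b,(.533,-.086),thr=150),module(b,(.519,.057),thr=150))
print(proj(a,[[.533,-.0855,.028],[.533,-.0855,.052],[.533,-.0855,.078],[.5185,.057,.028],[.5185,.057,.052],[.5185,.057,.078]]))
```

```text
[ 0.51825229 -0.1249119   0.32851021]
(array([ 0.5341, -0.0859]), np.float64(5.6), np.float64(5.5), 153, np.float64(0.067))
(array([ 0.5339, -0.0856]), np.float64(5.6), np.float64(5.6), 154, np.float64(0.0671))
(array([0.5187, 0.0554]), np.float64(5.6), np.float64(6.5), 179, np.float64(0.0665))
(array([0.5186, 0.0554]), np.float64(5.3), np.float64(6.9), 179, np.float64(0.0671))
(array([ 0.5326, -0.0852]), np.float64(5.6), np.float64(5.2), 80, np.float64(0.0678)) (array([0.5173, 0.0561]), np.float64(6.0), np.float64(7.2), 79, np.float64(0.0673))
[[330.53253876 144.57199336]
 [331.10935948 145.59790225]
 [331.81575903 146.8543282 ]
 [321.15750875  39.46876004]
 [321.18717807  33.85153959]
 [321.22393557  26.89455507]]
```

View pics/w5.png

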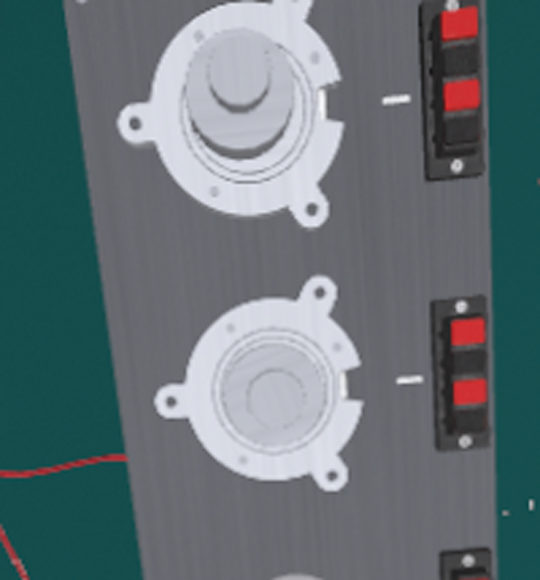

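Weight 2 base is at (331.5,146) against a predicted (331,145.6). Weight 1 is about 3 mm off centre, which is fine. Notches read 5.6° against 6.1°. Next I close the lid.

Run:
```python
from h import *
go((.49,.15,.33,66),(.466,.4192,.32,42.2))
```

```text
[0.2749, -0.0277, -0.0014] [0.001, -0.001, 0.421] n>= 5.5
[0.5442, -0.0512, 0.0087] [0.001, -0.001, 0.836] n>= 10.9
```

Request:
carry_out:
  moves: [0.275, -0.028, -0.001, 0, 0, 0.42, 0.36, 0.275, -0.028, -0.001, 0, 0, 0.42, 0.36, 0.275, -0.028, -0.001, 0, 0, 0.42, 0.36, 0.275, -0.028, -0.001, 0, 0, 0.42, 0.36, 0.275, -0.028, -0.001, 0, 0, 0.42, 0.36, 0.275, -0.028, -0.001, 0, 0, 0.42, 0.36, 0.275, -0.028, -0.001, 0, 0, 0.42, 0.36]

```text
time_s: 28.95
tcp_pos: [0.4894, 0.1544, 0.3297]
tool_rot: [0.837, 0.547, 0.001, -0.001]
contact_force: [-0.0, -0.3, 0.2]
width: 0.0283
```

Request:
carry_out:
  moves: [0.236, -0.132, 0.01, 0, 0, 0.416, 0.36, 0.236, -0.132, 0.01, 0, 0, 0.416, 0.36, 0.236, -0.132, 0.01, 0, 0, 0.416, 0.36, 0.236, -0.132, 0.01, 0, 0, 0.416, 0.36, 0.236, -0.132, 0.01, 0, 0, 0.416, 0.36, 0.236, -0.132, 0.01, 0, 0, 0.416, 0.36, 0.236, -0.132, 0.01, 0, 0, 0.416, 0.36, 0.236, -0.132, 0.01, 0, 0, 0.416, 0.36]

```text
time_s: 29.75
tcp_pos: [0.4661, 0.4191, 0.3191]
tool_rot: [0.933, 0.36, 0.0, 0.001]
contact_force: [-0.2, -0.9, 0.1]
width: 0.0281
```

Run:
```python
from h import *
s=arm.observe(); print(s['tcp_pos'],s['width'])
a=snap('wrist'); print(proj(a,[.4665,.4185,.155]))
cv2.imwrite('pics/w6.png',a['color'])
go((.466,.4192,.23,42.2),(.466,.4192,.159,42.2))
```

```text
[0.46609773 0.41910802 0.31913279] 0.02813356766275421
[[320.70802002 190.36005095]]
[0.0003, -0.0009, 0.0895] [0.001, -0.0, -0.001] n>= 1.8
[0.0003, -0.001, 0.1605] [0.001, -0.0, -0.001] n>= 3.2
```

View pics/w6.png

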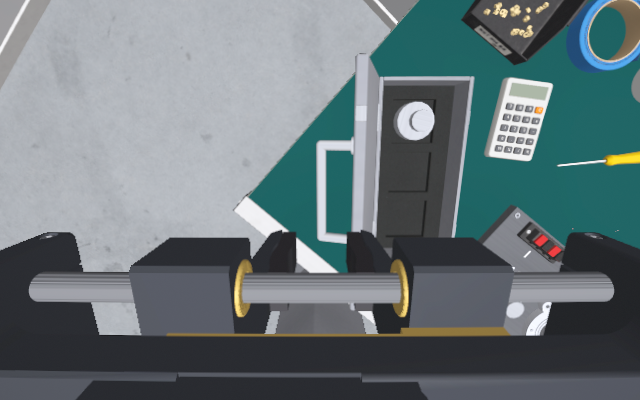

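Bar is at column 322 (predicted 321), the lid edge at 355, and the spare weight is at (413,120). Descending.

Request:
carry_out:
  moves: [0, 0, 0.04, 0, 0, 0, 0.36, 0, 0, 0.08, 0, 0, 0, 0.36, 0, 0, 0.11, 0, 0, 0, 0.36, 0, 0, 0.135, 0, 0, 0, 0.36, 0, 0, 0.15, 0, 0, 0, 0.36, 0, 0, 0.16, 0, 0, 0, 0.36, 0, 0, 0.16, 0, 0, 0, 0.36]

```text
time_s: 30.5
tcp_pos: [0.4661, 0.4184, 0.159]
tool_rot: [0.933, 0.359, -0.0, 0.0]
contact_force: [-0.6, 0.4, 0.8]
width: 0.0281
```

Request:
carry_out:
  moves: [0, 0, 0, 0, 0, 0, 0.36, 0, 0, 0, 0, 0, 0, 1, 0, 0, 0, 0, 0, 0, 1, 0, 0, 0, 0, 0, 0, 1, 0, 0, 0, 0, 0, 0, 1, 0, 0, 0, 0, 0, 0, 1]
  squeeze: 10

```text
time_s: 31.1
tcp_pos: [0.4667, 0.4199, 0.1609]
tool_rot: [0.933, 0.359, 0.002, -0.0]
contact_force: [0.3, -1.8, 5.0]
width: 0.0096
```

Request:
carry_out:
  moves: [0, 0.0145, -0.0101, 0, 0, 0, 1, 0, 0.0285, -0.0172, 0, 0, 0, 1, 0, 0.0432, -0.0224, 0, 0, 0, 1, 0, 0.0585, -0.0256, 0, 0, 0, 1, 0, 0.0741, -0.0268, 0, 0, 0, 1, 0, 0.0898, -0.0259, 0, 0, 0, 1, 0, 0.1051, -0.023, 0, 0, 0, 1, 0, 0.12, -0.0182, 0, 0, 0, 1]

```text
time_s: 31.9
tcp_pos: [0.5476, 0.3291, 0.1774]
tool_rot: [0.933, 0.359, 0.001, 0.0]
contact_force: [1.8, 1.9, -0.5]
width: 0.0096
```

Request:
carry_out:
  moves: [0, 0.0141, 0.0068, 0, 0, 0, 1, 0, 0.0272, 0.0154, 0, 0, 0, 1, 0, 0.0391, 0.0255, 0, 0, 0, 1, 0, 0.0495, 0.0372, 0, 0, 0, 1, 0, 0.0583, 0.0501, 0, 0, 0, 1, 0, 0.0628, 0.0584, 0, 0, 0, 1, 0, 0.0652, 0.0635, 0, 0, 0, 1, 0, 0.0652, 0.0635, 0, 0, 0, 1]

```text
time_s: 32.7
tcp_pos: [0.5899, 0.2816, 0.1136]
tool_rot: [0.933, 0.359, -0.0, 0.0]
contact_force: [1.9, -1.1, -1.2]
width: 0.0097
```

Request:
carry_out:
  moves: [0, 0, 0, 0, 0, 0, 1, 0, 0, 0, 0, 0, 0, 1]

```text
time_s: 32.9
tcp_pos: [0.5897, 0.2819, 0.1145]
tool_rot: [0.933, 0.359, -0.0, 0.0]
contact_force: [-0.5, -2.0, -0.6]
width: 0.0096
```

Lid appears down (TCP height 0.1145, as when first gripped). Release, rise and move away for the last check.

Request:
carry_out:
  moves: [0, 0, 0, 0, 0, 0, 0.2, 0, 0, 0, 0, 0, 0, 0.2, 0, 0, 0, 0, 0, 0, 0.2, 0, 0, 0, 0, 0, 0, 0.2, 0, 0, -0.03, 0, 0, 0, 0.2, 0, 0, -0.07, 0, 0, 0, 0.2, 0, 0, -0.12, 0, 0, 0, 0.2, 0, 0, -0.17, 0, 0, 0, 0.2]

```text
time_s: 33.7
tcp_pos: [0.5895, 0.2819, 0.2857]
tool_rot: [0.933, 0.359, -0.0, -0.0]
contact_force: [0.2, 1.1, 0.0]
width: 0.0352
```

Request:
carry_out:
  moves: [-0.15, 0.15, -0.04, 0, 0, 0, 0.2, -0.15, 0.15, -0.04, 0, 0, 0, 0.2, -0.15, 0.15, -0.04, 0, 0, 0, 0.2, -0.15, 0.15, -0.04, 0, 0, 0, 0.2, -0.15, 0.15, -0.04, 0, 0, 0, 0.2, -0.15, 0.15, -0.04, 0, 0, 0, 0.2]

```text
time_s: 34.3
tcp_pos: [0.5796, 0.0683, 0.3255]
tool_rot: [0.934, 0.358, 0.001, 0.0]
contact_force: [0.5, 0.5, 0.0]
width: 0.0353
```

Request:
carry_out:
  moves: [-0.25, 0.2, 0, 0, 0, 0, 0.2, -0.25, 0.2, 0, 0, 0, 0, 0.2, -0.25, 0.2, 0, 0, 0, 0, 0.2, -0.25, 0.2, 0, 0, 0, 0, 0.2, -0.25, 0.2, 0, 0, 0, 0, 0.2, -0.25, 0.2, 0, 0, 0, 0, 0.2, -0.25, 0.2, 0, 0, 0, 0, 0.2, -0.25, 0.2, 0, 0, 0, 0, 0.2]

```text
time_s: 35.1
tcp_pos: [0.5282, -0.2469, 0.3233]
tool_rot: [0.934, 0.358, 0.0, -0.001]
contact_force: [-0.4, 0.9, -0.3]
width: 0.0356
```

Run:
```python
from h import *
b=snap('top'); a=snap('scene'); print(arm.observe()['tcp_pos'])
v=np.zeros((600,800,3),np.uint8)
v[:300]=cv2.resize(b['color'][165:290,170:503],(800,300),interpolation=cv2.INTER_CUBIC)
v[300:]=cv2.resize(a['color'][165:300,140:500],(800,300),interpolation=cv2.INTER_CUBIC)
cv2.imwrite('pics/f.png',v)
print(module(b,(.533,-.086),thr=150),module(b,(.519,.057),thr=150))
```

```text
[ 0.52860579 -0.24446892  0.32350204]
(array([ 0.5326, -0.0853]), np.float64(5.6), np.float64(5.2), 80, np.float64(0.0677)) (array([0.5173, 0.0562]), np.float64(6.0), np.float64(7.2), 79, np.float64(0.0673))
```

View pics/f.png

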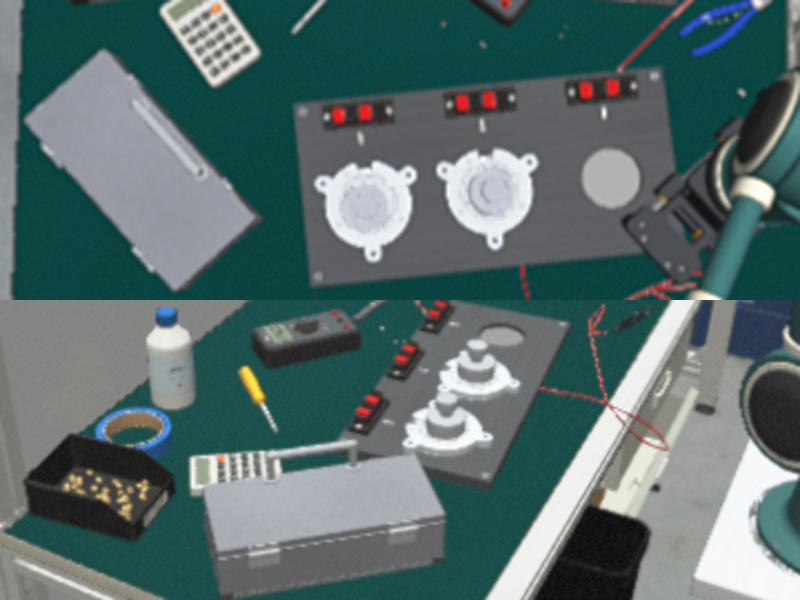

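The lid is shut. Both weights stand upright mid-module, both notches are in line with the engraved lines, and the bystanders have not moved.

```bash
python3 -c "
from rig import arm
print(arm.finish_job(), arm.observe()['time_s'])"
```

```text
the job is handed in; nothing more can be done
the job is handed in; nothing more can be done
```

The burn-in plate is set up and handed in. Only modules 1 and 2 were there (port 3 was empty), and the run took about 35 s of the 210 s.

- **Lid, opening:** I opened it by its handle until it rested back on its stop, and the wrist picture showed it standing open.
- **Modules:** I turned both by gripping one ear. The notches now face 5.6° and about 6.0°, and the plate itself stands at 6.1°.
- **Weights:** I stood one on each module, both upright, and left the spare in the case. Weight 2 is centred within about 1 mm. Weight 1 sits about 3 mm off the middle, which I left.
- **Lid, closing:** I shut it by the handle, and the last pictures show it closed. The other things on the bench look unmoved, and the gripper was touching nothing.

The one disagreement is that the coarser notch-dip reading for module 1 gave 7.2° in the top view and 6.5° to 6.9° in the wrist view. I went by the ear readings. I saw no knock or grip slip during the run.

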